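Clip the sprung tape spindle into the desk dispenser

TASK

Put the loaded masking-tape spindle back into the tape dispenser: push its spring-loaded pin in so that it fits between the two end cups, then let it spring out so that both ends are fully home in their cups and let go. Either way round will do; leave the other things on the desk where they are.

Things in the scene. Friction and masses are not known exactly. Their poses are not given: they have to be found in the camera images.
- spindle: the loaded spindle lying on the desk, 0.13 to 0.26 kg: three cream tape rolls fixed on a sleeve, the middle 50 mm diameter and 36 wide, one of 44 mm diameter and 14 wide on each side, then a black collar 26 mm across (outer face 35 mm from the middle) and an end rod. Origin: on the axis, mid-length of the middle roll, 25 mm up at the start. Own +y points along the axis to the stub, -y to the pin
- pin (a joint): how far the steel pin is pushed into the sleeve, m: 0 = sprung out, 0.018 = fully in. Spring: about 3 N at 0, rising 4.5 N for every 10 mm. Overall the spindle is 126 mm long sprung out, 108 mm pushed in; mounted, the pin stays about 4 mm in
- pin_tip (a point): the end of the sprung steel pin (plain rod, 9 mm diameter, hemispherical nose), on the axis, 63 mm from the spindle's middle when sprung out
- stub_tip (a point): the end of the fixed black stub (9 mm diameter, hemispherical nose; thickened to 12 mm diameter over the 14 mm next to the collar), on the axis, 63 mm from the spindle's middle
- dispenser: dark tape dispenser screwed to the desk; origin on the desk midway between its two cups, own y along the axle line, own x away from the cutter. Base 10 mm thick, x -95 to 55, y +-82, cutter lip 32 mm high at x -95 to -81. A yoke with both cups is clamped firmly on two uprights at a height set for the rolls: the axle line is anywhere from 45 to 72 mm above the desk, not reported; look or feel
- left_foot (a point): point on the desk plumb below the mouth of the +y cup. Each cup is a round tube along the axle line, 20 mm outside, 13 mm bore, 8 mm deep to a flat floor, open only towards the other cup; mouths 53 mm, floors 61 mm from the middle. Behind it a cheek as high as the tube (10 mm above the axle line), 65 to 71 mm from the middle. No slot or ramp leads in
- right_foot (a point): the same below the mouth of the -y cup. A steel tie rod, 6 mm diameter, joins the cheeks 31 mm plumb below the axle line; uprights 63 mm high stand 72 to 78 mm from the middle, clamp knobs end at 89 mm
- paint_a: bystander: dropper bottle of dark red paint, 25 mm across, 68 mm tall; origin under its foot
- paint_b: bystander: dropper bottle of sand paint, 25 mm across, 68 mm tall; origin under its foot
- rover: bystander: primed grey toy rover on a little black-capped jar, 32 mm across, 80 mm tall; origin under its foot
- tower: bystander: primed grey toy tower on a little black-capped jar, 32 mm across, 88 mm tall; origin under its foot
- ramekin: bystander: white ceramic ramekin, 84 mm across, 46 mm tall; origin under its foot
- sponge_block: bystander: sanding block 55 x 30 x 20 mm; origin under its centre
- spare_roll: bystander: flat-lying big dark green tape roll, 72 mm across, 18 mm tall; origin under its centre
- brush: bystander: paint brush 175 mm long, lying; origin on it
There are look-alikes about, which are no part of the job. What is meant by the spindle is not green or red, and is the smaller of those in its own colour.

How it is judged:
By the outcome, as a careful person would: the job done as asked, in the order asked, and still so for the second after the job is handed in, with the robot touching nothing.
It also fails if it takes over 51 s, if anything falls off the work surface, if the arm or the gripper's body presses on something with over 40 N, if the wrist force passes 120 N, or if a joint passes its speed limit or range.

ROBOT

A 7-joint arm with a two-finger parallel gripper is mounted at the origin on the work surface. World frame = base frame: x ahead of the robot, y to its left, z up, the work surface at z = 0. Lengths are in m, angles in rad, forces in N, time in s.
With the tool pointing down it reaches from about 0.4 to 0.875 m from the base axis. Payload 19.3 kg.
Tool frame: the origin (TCP) lies at the very end of the fingers, on their centre line; the grasp point (between the pads) lies 19 mm behind it; y points along the fingers, z is the direction in which the jaws open and shut, and the axes are right-handed (so a half turn about y gives the same grasp; the last joint's range is limited). The gripper opens to 85 mm and grips with 20 to 120 N. Pads are 22 mm wide; open, the fingers measure 114 mm over their backs; the gripper's body (76 mm by 85 mm) begins 54 mm behind the grasp point. The pads swing forward as they close: fully open they stand 13 mm farther back than shut.
Start: joints at [1.13, 0.521, -0.036, 1.599, 0.021, 1.021, -0.113], TCP at [0.226, -0.583, 0.231] pointing down, gripper open.
Joint ranges: [-2.91, 2.91], [-0.3, 2.13], [-1.5, 1.42], [0.17, 2.43], [-1.26, 4.41], [0.16, 1.93], [-2.52, 2.52]. Speed limits (rad/s): [1.89, 1.89, 2.39, 2.39, 3.01, 3.01, 3.01].

INTERFACE

Orientations are given as a rotation vector (axis times angle).
In Python, from bench import ctrl gives the robot as it stands.
- The arm moves only by the shell command python3 -m handwheel 'ROWS' [OPENING] [FORCE]. ROWS is text: rows parted by semicolons, each of 4 numbers parted by spaces: the shift along the tool's x, y, z in m, then the turn about the tool's y in rad. In form: dx dy dz yaw; .... A call has 1 to 10 rows; each row shifts and turns the pose as measured when the row begins, along the tool's axes as they then stand; what a row does not reach is not made up. A row lasts 1/8 s, in which the tool goes at most 62.5 mm and 10.7 degrees, less where a joint would pass 70% of its speed; a pose out of reach is approached as far as the arm can. A call with a gripper value outside its range is refused whole. OPENING is the opening, from 0 (shut) to 1 (fully open), set as the call begins (- or left out, the last holds). The fingers move at their own pace and stop on an object; FORCE is the grip in N (left out, the last holds). Time passes only in rows, so rows that do not move let the fingers close. It gives the time, the measured TCP pose, the force and the opening at its end, in the units of the state.
- ctrl.state(): the state, without advancing time (a new reading comes with each control period).
- ctrl.get_image(name): name is "scene" or "side" or "wrist"; returns a dict with "img" (480x640x3 uint8, blue, green, red), "camera_matrix" (3x3 intrinsics, pixels), "distortion" ([k1, k2, p1, p2, k3] as OpenCV has them; the pictures are not rectified), "rvec" (rotation vector, rad) and "tvec" (3), from world to camera coordinates, as OpenCV has them. Camera axes: x right, y down, z forward; pixel columns grow to the right and rows downward; lengths in m; the calibration is good to about 2 mm. A picture is of the moment at which its call begins. There is no depth.
- ctrl.close_job(): hands the job in, once; it reports no verdict.
Trained networks look in a picture, given as the dict that the camera call returned (one of the last four; its "shot" number tells which), for a name from the list of things; names that differ only in an ending like _2 or _b are one class to them, and where a whole thing is asked for, a point or a joint stands for the part that bears it (a point fixed in the world has none). Each returns a list of dicts, best first, with "p" (0 to 1); they miss things now and then, are a little off and sometimes report something else, mostly with a low value. They report only what shows in the picture. A call takes as long as a camera call. They do not tell look-alikes from the thing itself.
- ctrl.spot_in(picture, label): "rect" ([left, top, width, height] in pixels, round what is visible of it).
- ctrl.silhouettes(picture, label): "mask" (480x640 bool, what is visible of it) and "rect" ([left, top, width, height] in pixels, round what is visible of it).
The state is a dict: "t": time; "q": joint angles; "joint_vel": joint speeds; "effort": joint torques, N m; "ee_pos": TCP position; "tool_rot": TCP orientation; "contact_force": force on the tool from outside, world axes, zero at the start; "wrist_torque": the same for the moment, N m; "gripper_width": opening from 0.0 (shut) to 1.0 (fully open).
Only numpy, scipy, OpenCV 4.12 (cv2) and the standard library are available. Lean on these libraries where they do the work, as an engineer would, in place of code of your own. Each camera call takes 0.05 s, during which the arm holds its last target. There are 200 camera calls.

## Working session

There is one attempt and no reset: what is moved stays moved. The work goes in short steps, Python scripts to look and compute and a shell command to move; the robot and the scene stay as the last step left them, time stands still between calls to the robot, and variables do not carry over. Pictures are saved under pics/ and viewed, about 8 in all and at most 12, crops included, and the job is handed in when it is done.

```bash
ls; mkdir -p pics; cat > h.py <<'E'
import numpy as np, cv2
from scipy.spatial.transform import Rotation as R
from bench import ctrl
def ray(P,uv):
    K=np.array(P["camera_matrix"]);d=np.array(P["distortion"])
    n=cv2.undistortPoints(np.array([[uv]],float),K,d)[0,0]
    Rm=cv2.Rodrigues(np.array(P["rvec"],float))[0];t=np.array(P["tvec"],float).ravel()
    return -Rm.T@t, Rm.T@np.array([n[0],n[1],1.])
def onz(P,uv,z):
    c,r=ray(P,uv); return c+r*(z-c[2])/r[2]
def proj(P,X):
    return cv2.projectPoints(np.array(X,float).reshape(-1,3),np.array(P["rvec"],float),np.array(P["tvec"],float),np.array(P["camera_matrix"]),np.array(P["distortion"]))[0].reshape(-1,2)
def tri(obs):
    A=np.zeros((3,3));b=np.zeros(3)
    for P,uv in obs:
        c,r=ray(P,uv);r=r/np.linalg.norm(r);M=np.eye(3)-np.outer(r,r);A+=M;b+=M@c
    return np.linalg.solve(A,b)
def tool():
    s=ctrl.state(); return np.array(s["ee_pos"]),R.from_rotvec(s["tool_rot"])
E
python3 - <<'E'
from h import *
s=ctrl.state();print(s)
print(R.from_rotvec(s["tool_rot"]).as_matrix().round(3))
for n in("scene","side"):
    P=ctrl.get_image(n);cv2.imwrite(f"pics/{n}0.png",P["img"])
    print(n,"cam",ray(P,(320,240))[0].round(3))
    for l in("spindle","pin_tip","stub_tip","dispenser","left_foot","right_foot","spare_roll"):
        print(l,[(np.round(d["rect"]).tolist(),round(d["p"],2),onz(P,(d["rect"][0]+d["rect"][2]/2,d["rect"][1]+d["rect"][3]/2),.025).round(3).tolist()) for d in ctrl.spot_in(P,l)][:4])
E
```

```text
pics
{'t': 0.0, 'q': array([ 1.12979319,  0.52203591, -0.03631864,  1.59993604,  0.02117944,
        1.02108267, -0.11280091]), 'joint_vel': array([-0.00174979, -0.00177506, -0.00053007, -0.0009692 , -0.00125971,
        0.00116368,  0.00111241]), 'effort': array([ 3.67313496e-04, -9.27115417e+01,  1.98000446e+00, -3.69929338e+01,
        1.77946722e-02,  8.13127728e-03,  3.59621811e-05]), 'ee_pos': array([ 0.22633897, -0.58225676,  0.23073794]), 'tool_rot': array([-0.37891184,  2.02009408, -2.01794455]), 'contact_force': array([-0.34530374,  0.00098348,  0.34571439]), 'wrist_torque': array([-0.00852734, -0.06148941, -0.01672645]), 'gripper_width': 1.0028680744142773}
[[-0.932 -0.     0.362]
 [-0.362  0.001 -0.932]
 [ 0.    -1.    -0.001]]
scene cam [ 1.143 -0.646  0.851]
spindle [([248.0, 323.0, 28.0, 52.0], 0.89, [0.695, -0.275, 0.025]), ([118.0, 258.0, 41.0, 64.0], 0.74, [0.395, -0.336, 0.025]), ([189.0, 222.0, 57.0, 35.0], 0.72, [0.409, -0.127, 0.025])]
pin_tip [([222.0, 306.0, 4.0, 15.0], 0.54, [0.579, -0.263, 0.025])]
stub_tip [([116.0, 264.0, 44.0, 53.0], 0.93, [0.396, -0.337,
[... 766 characters left out ...]
 291.0, 17.0, 13.0], 0.47, [0.352, -0.142, 0.025]), ([327.0, 329.0, 13.0, 7.0], 0.4, [0.585, -0.265, 0.025]), ([225.0, 342.0, 8.0, 6.0], 0.37, [0.366, -0.275, 0.025])]
stub_tip [([299.0, 303.0, 38.0, 36.0], 0.93, [0.555, -0.229, 0.025]), ([369.0, 317.0, 36.0, 35.0], 0.7, [0.697, -0.278, 0.025]), ([223.0, 343.0, 47.0, 57.0], 0.7, [0.399, -0.342, 0.025]), ([222.0, 276.0, 66.0, 30.0], 0.61, [0.421, -0.127, 0.025])]
dispenser [([237.0, 171.0, 54.0, 53.0], 0.92, [0.459, 0.235, 0.025])]
left_foot [([239.0, 171.0, 56.0, 54.0], 0.81, [0.465, 0.232, 0.025]), ([301.0, 302.0, 37.0, 36.0], 0.16, [0.558, -0.227, 0.025])]
right_foot [([240.0, 173.0, 54.0, 51.0], 0.83, [0.465, 0.231, 0.025])]
spare_roll []
```

```bash
python3 - <<'E'
import cv2,numpy as np
a=cv2.imread("pics/scene0.png");b=cv2.imread("pics/side0.png")
c=cv2.resize(a[210:390,100:300],(534,480),interpolation=cv2.INTER_CUBIC)
d=cv2.resize(b[260:410,200:420],(800,545),interpolation=cv2.INTER_CUBIC)
cv2.imwrite("pics/c1.png",d)
u=np.hstack([cv2.resize(a[135:235,270:430],(400,250),interpolation=cv2.INTER_CUBIC),cv2.resize(b[155:255,200:360],(400,250),interpolation=cv2.INTER_CUBIC)])
l=np.hstack([cv2.resize(a,(400,300)),cv2.resize(b,(400,300))])
cv2.imwrite("pics/c2.png",np.vstack([u,l]))
E
```

```text
(no output)
```

View pics/c1.png

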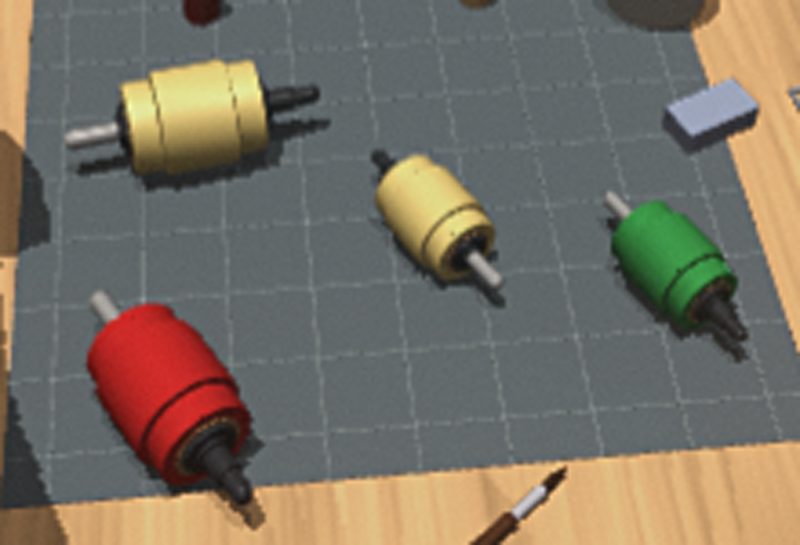

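View pics/c2.png

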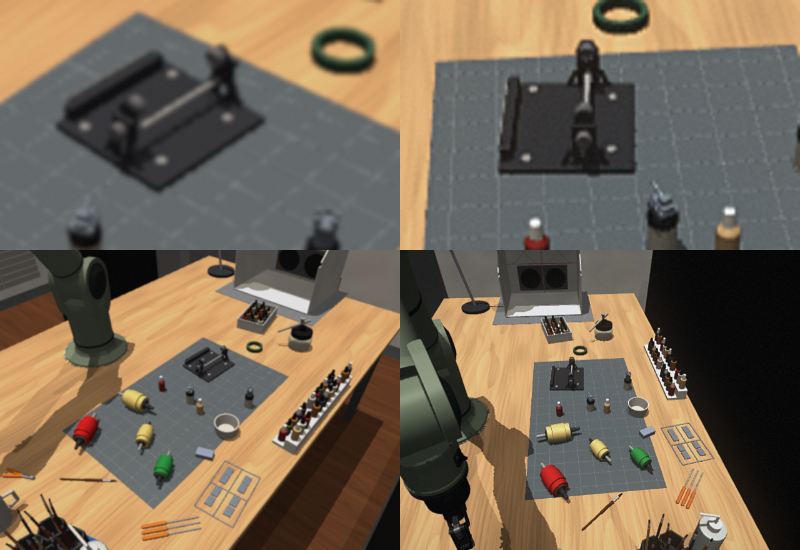

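Candidates in the side view: big cream (250,293), small cream (320,321), red (247,370), green (387,333). The small cream one is the spindle: it is neither green nor red and is the smaller of the two creams. The c1 crop confirms this, with its pin tip at about (336,338) and its stub tip at about (304,303). The dispenser's axle runs roughly along world y at (0.47,0.22), with the cutter on the -x side.

```bash
cat >> h.py <<'E'
def rows(target,ang,n,order=0):
    """world target, jaw (tool z) heading deg (mod 180) -> per-row dx dy dz yaw, n rows, combined"""
    p,r=tool(); target=np.array(target,float)
    z=r.as_matrix()[:,2]; a=np.degrees(np.arctan2(z[1],z[0])); d=(ang-a+90)%180-90
    yaw=-np.radians(d) # tool y is down
    for i in range(n):
        rr=r*R.from_rotvec([0,yaw*i/n,0])
        v=rr.inv().apply((target-p)/n)
        print("%.4f %.4f %.4f %.4f;"%(*v,yaw/n),end=" ")
    print("\njaw now %.1f, turn %.1f deg, dist %.3f"%(a,d,np.linalg.norm(target-p)), "q7",ctrl.state()["q"][6].round(2))
E
python3 - <<'E'
from h import *
P=ctrl.get_image("side")
a=onz(P,(336.4,338.4),.025);b=onz(P,(304,303.2),.025)
print(a,b,np.linalg.norm(a-b),(a+b)/2)
d=b-a;ax=np.degrees(np.arctan2(d[1],d[0]));print("axis",ax)
m=(a+b)/2
rows([m[0],m[1],.20],ax-90,10)
E
```

```text
[ 0.58828208 -0.27940979  0.025     ] [ 0.5304863  -0.17519822  0.025     ] 0.11916545293195027 [ 0.55938419 -0.22730401  0.025     ]
axis 119.01276698689342
-0.0439 0.0031 -0.0210 0.1435; -0.0404 0.0031 -0.0271 0.1435; -0.0361 0.0031 -0.0326 0.1435; -0.0311 0.0031 -0.0374 0.1435; -0.0254 0.0031 -0.0415 0.1435; -0.0192 0.0031 -0.0447 0.1435; -0.0126 0.0031 -0.0470 0.1435; -0.0058 0.0031 -0.0483 0.1435; 0.0012 0.0031 -0.0487 0.1435; 0.0081 0.0031 -0.0480 0.1435; 
jaw now -68.8, turn -82.2 deg, dist 0.488 q7 -0.11
```

```bash
sed -i 's/d=(ang-a+90)%180-90/d=(ang-a+180)%360-180/' h.py
python3 - <<'E'
from h import *
rows([.559,-.227,.20],29,10)
E
```

```text
-0.0439 0.0031 -0.0211 -0.1706; -0.0468 0.0031 -0.0133 -0.1706; -0.0484 0.0031 -0.0052 -0.1706; -0.0486 0.0031 0.0031 -0.1706; -0.0473 0.0031 0.0113 -0.1706; -0.0447 0.0031 0.0192 -0.1706; -0.0408 0.0031 0.0265 -0.1706; -0.0357 0.0031 0.0331 -0.1706; -0.0296 0.0031 0.0386 -0.1706; -0.0226 0.0031 0.0431 -0.1706; 
jaw now -68.8, turn 97.8 deg, dist 0.488 q7 -0.11
```

```bash
python3 -m handwheel '-0.044 0.003 -0.021 -0.17; -0.047 0.003 -0.013 -0.17; -0.048 0.003 -0.005 -0.17; -0.048 0.003 0.003 -0.17; -0.047 0.003 0.011 -0.17; -0.045 0.003 0.019 -0.17; -0.041 0.003 0.0265 -0.17; -0.036 0.003 0.033 -0.17; -0.03 0.003 0.0385 -0.17; -0.023 0.003 0.043 -0.17' 1 80
python3 - <<'E'
from h import *
p,r=tool();print(p,r.as_matrix().round(3).tolist(),ctrl.state()["q"].round(2))
P=ctrl.get_image("wrist");print("cam",ray(P,(320,240)))
im=P["img"].copy()
for l in("spindle","pin_tip","stub_tip"):
    for d in ctrl.silhouettes(P,l)[:3]:
        m=d["mask"].astype(np.uint8);ys,xs=np.nonzero(m);pts=np.stack([xs,ys],1).astype(np.float32)
        rc=cv2.minAreaRect(pts);print(l,round(d["p"],2),d["rect"],rc,onz(P,rc[0],.025).round(4))
for l in("pin_tip","stub_tip"): print(l,[(d["rect"],d["p"]) for d in ctrl.spot_in(P,l)][:3])
cv2.imwrite("pics/w1.png",im)
E
```

```text
t: 2.1
ee_pos: [0.5587, -0.2135, 0.2008]
tool_rot: [-1.423, 0.795, -0.801]
contact_force: [0.2, 0.0, -0.4]
gripper_width: 0.999
[ 0.55873315 -0.21347748  0.20084384] [[0.52, 0.001, 0.854], [-0.854, -0.004, 0.52], [0.004, -1.0, -0.001]] [ 0.63  0.55 -0.53  1.69  0.33  0.99  0.53]
cam (array([ 0.52540025, -0.15555754,  0.3434105 ]), array([ 0.13452751, -0.2273877 , -0.96447011]))
spindle 0.98 [40.0, 149.4, 92.7, 177.4] ((86.38461303710938, 237.92306518554688), (178.46568298339844, 85.50663757324219), 78.69007110595703) [ 0.391  -0.3375  0.025 ]
spindle 0.85 [283.3, 150.6, 58.3, 142.8] ((312.5, 222.0), (140.0, 57.0), 90.0) [ 0.5558 -0.2201  0.025 ]
spindle 0.83 [108.6, 0.0, 203.9, 92.7] ((211.0, 46.5), (93.0, 202.0), 90.0) [ 0.4159 -0.1413  0.025 ]
pin_tip 0.74 [306.7, 268.1, 12.2, 22.2] ((310.5, 280.5), (23.0, 11.0), 90.0) [ 0.5823 -0.2678  0.025 ]
pin_tip 0.65 [70.6, 149.4, 15.3, 39.8] ((78.22308349609375, 169.28463745117188), (40.0632209777832, 15.256271362304688), 82.87498474121094) [ 0.3619 -0.2845  0.025 ]
pin_tip 0.58 [408.5, 278.5, 13.7, 29.3] ((414.1849365234375, 291.7976379394531), (10.035775184631348, 28.130578994750977), 8.746161460876465) [ 0.6694 -0.2277  0.025 ]
stub_tip 0.97 [283.0, 152.3, 59.6, 141.5] ((312.4999694824219, 222.49996948242188), (56.99999237060547, 138.99996948242188), 0.0) [ 0.556  -0.2205  0.025 ]
stub_tip 0.8 [42.1, 149.3, 90.6, 172.1] ((85.34717559814453, 237.35369873046875), (178.42098999023438, 85.70816040039062), 82.40535736083984) [ 0.3899 -0.3375  0.025 ]
stub_tip 0.75 [111.2, 0.0, 203.3, 95.5] ((211.5, 46.0), (92.0, 201.0), 90.0) [ 0.416  -0.1408  0.025 ]
pin_tip [([306.4, 266.6, 10.3, 24.8], 0.77), ([192.3, 375.6, 82.5, 15.3], 0.64), ([108.9, 0.8, 35.6, 13.8], 0.58)]
stub_tip [([42.4, 151.3, 89.2, 173.9], 0.93), ([383.9, 280.0, 48.6, 114.6], 0.9), ([569.5, 75.8, 70.4, 109.0], 0.72)]
```

View pics/w1.png

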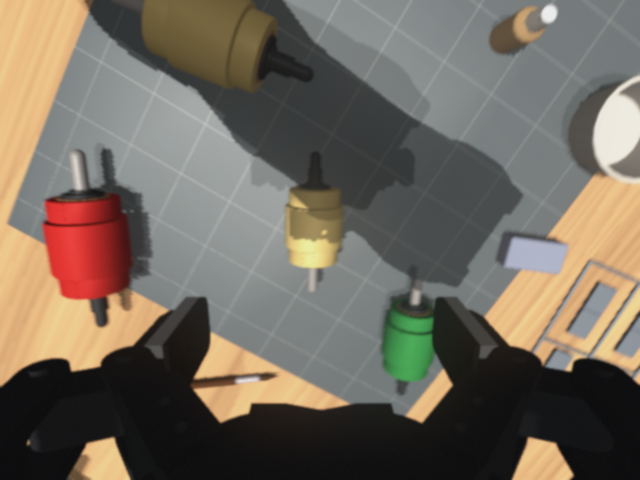

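The wrist view shows the small cream spindle with its stub tip at (316,152) and pin tip at (312,292).

```bash
python3 - <<'E'
from h import *
P=ctrl.get_image("wrist")
a=onz(P,(312.3,291.5),.025);b=onz(P,(315.8,152),.025);d=b-a
m=(a+b)/2;ax=np.degrees(np.arctan2(d[1],d[0]))
print(a,b,np.linalg.norm(d),m,ax)
rows([m[0],m[1],.005],ax-90,5)
E
```

```text
[ 0.58713473 -0.27852137  0.025     ] [ 0.52613211 -0.16968424  0.025     ] 0.12476714403336937 [ 0.55663342 -0.2241028   0.025     ] 119.27039395695678
0.0012 0.0392 -0.0009 0.0056; 0.0012 0.0392 -0.0009 0.0056; 0.0012 0.0392 -0.0009 0.0056; 0.0012 0.0392 -0.0009 0.0056; 0.0012 0.0392 -0.0008 0.0056; 
jaw now 30.9, turn -1.6 deg, dist 0.196 q7 0.53
```

```bash
python3 -m handwheel '0.003 0.04 -0.002 0.014; 0.003 0.04 -0.002 0.014; 0 0.04 0 0; 0 0.035 0 0; 0 0.03 0 0; 0 0.008 0 0' 
python3 - <<'E'
from h import *
print(ctrl.state()["ee_pos"],ctrl.state()["contact_force"])
rows([.5566,-.2241,.005],29.27,2)
E
```

```text
t: 3.2
ee_pos: [0.5551, -0.2322, 0.0048]
tool_rot: [-1.411, 0.83, -0.843]
contact_force: [0.7, 0.2, 0.6]
gripper_width: 0.997
[ 0.55507531 -0.23215795  0.0048316 ] [0.73657427 0.19955831 0.64978278]
-0.0032 -0.0001 0.0026 -0.0070; -0.0032 -0.0001 0.0026 -0.0070; 
jaw now 28.5, turn 0.8 deg, dist 0.008 q7 0.37
```

```bash
python3 -m handwheel '-0.0065 0 0.005 -0.013; -0.001 0 0 0; 0 0 0 0'; python3 -m handwheel '0 0 0 0; 0 0 0 0; 0 0 0 0; 0 0 0 0; 0 0 0 0; 0 0 0 0' 0 80
python3 - <<'E'
from h import *
rows([.5566,-.2241,.005],29.27,1)
E
```

```text
t: 3.58
ee_pos: [0.5568, -0.2236, 0.0073]
tool_rot: [-1.414, 0.818, -0.836]
contact_force: [-0.1, -0.5, 0.3]
gripper_width: 1.001
t: 4.32
ee_pos: [0.5573, -0.2241, 0.0089]
tool_rot: [-1.414, 0.817, -0.838]
contact_force: [0.1, 0.1, 1.4]
gripper_width: 0.562
-0.0004 0.0039 -0.0006 -0.0022; 
jaw now 29.1, turn 0.1 deg, dist 0.004 q7 0.37
```

```bash
python3 -m handwheel '0 0 0 0; 0 -0.01 0 0; 0 -0.03 0 0; 0 -0.05 0 0; 0 -0.05 0 0; 0 -0.05 0 0' 0 100
python3 - <<'E'
from h import *
print(ctrl.state()["contact_force"])
P=ctrl.get_image("wrist");cv2.imwrite("pics/w2.png",P["img"])
rows([.47,.10,.21],15,8)
E
```

```text
t: 5.08
ee_pos: [0.5538, -0.221, 0.2029]
tool_rot: [-1.415, 0.822, -0.832]
contact_force: [0.9, -0.5, -2.4]
gripper_width: 0.558
[ 0.85390725 -0.48299131 -2.44037118]
-0.0403 -0.0006 0.0102 0.0310; -0.0406 -0.0006 0.0089 0.0310; -0.0409 -0.0006 0.0077 0.0310; -0.0411 -0.0006 0.0064 0.0310; -0.0413 -0.0006 0.0051 0.0310; -0.0414 -0.0006 0.0038 0.0310; -0.0415 -0.0006 0.0026 0.0310; -0.0416 -0.0006 0.0013 0.0310; 
jaw now 29.2, turn -14.2 deg, dist 0.333 q7 0.51
```

View pics/w2.png

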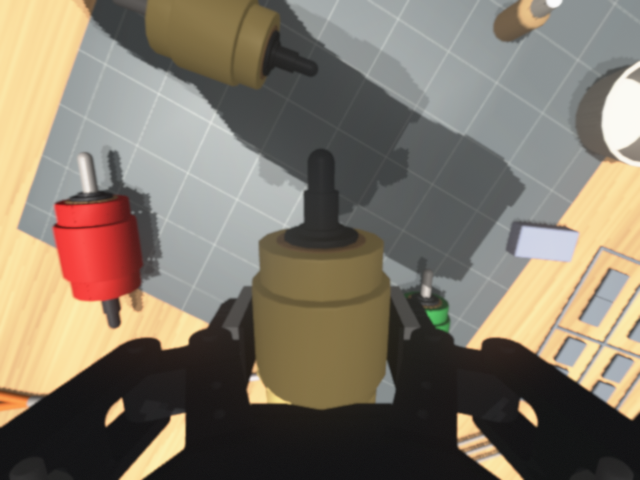

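```bash
python3 -m handwheel '-0.04 0 0.01 0.05; -0.04 -0.005 0.009 0.05; -0.041 -0.005 0.008 0.05; -0.041 -0.005 0.006 0.05; -0.041 -0.005 0.005 0.05; -0.04 -0.005 0.004 0.05; -0.04 -0.005 0.003 0.05; -0.03 0 0.001 0.05; 0 0 0 0'
python3 - <<'E'
from h import *
s=ctrl.state();p,r=tool();print(s["gripper_width"],s["q"].round(2))
P=ctrl.get_image("wrist");cv2.imwrite("pics/w3.png",P["img"]);print("cam",ray(P,(320,240))[0])
np.savez("w3.npz",**{k:P[k] for k in("camera_matrix","distortion","rvec","tvec")})
for l in("left_foot","right_foot","dispenser"): print(l,[(d["rect"],d["p"]) for d in ctrl.spot_in(P,l)][:2])
rows([.47,.2,.24],0,4)
E
```

```text
t: 6.25
ee_pos: [0.4936, 0.0993, 0.2407]
tool_rot: [-1.252, 1.12, -1.156]
contact_force: [-0.1, -0.1, -2.0]
gripper_width: 0.558
0.5584297864318135 [ 0.1   0.35 -0.55  1.89  0.25  0.95 -0.46]
cam [0.48616617 0.16787939 0.38254438]
left_foot [([205.4, 0.0, 186.2, 171.4], 0.83)]
right_foot [([203.0, 0.0, 191.4, 172.7], 0.97), ([248.4, 149.1, 144.3, 259.6], 0.69)]
dispenser [([200.6, 3.4, 194.1, 168.3], 0.76), ([412.9, 295.8, 21.8, 22.5], 0.43)]
-0.0264 -0.0004 -0.0036 0.0231; -0.0264 -0.0004 -0.0042 0.0231; -0.0262 -0.0004 -0.0048 0.0231; -0.0261 -0.0004 -0.0054 0.0231; 
jaw now 5.3, turn -5.3 deg, dist 0.107 q7 -0.46
```

View pics/w3.png

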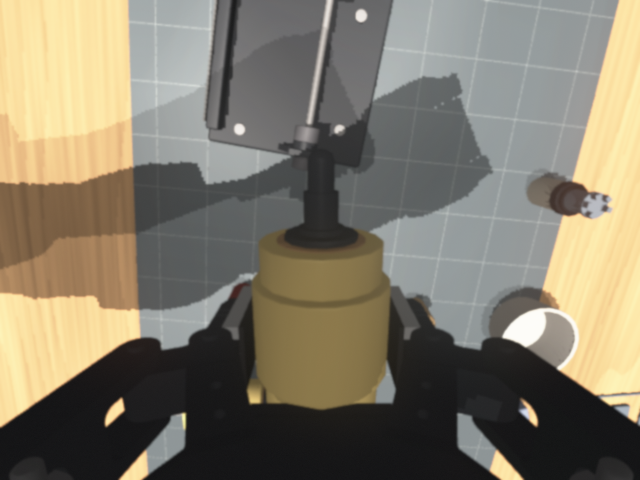

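```bash
cat > snap.py <<'E'
import sys,pickle
from h import *
P=ctrl.get_image("wrist");n=sys.argv[1];cv2.imwrite(f"pics/{n}.png",P["img"]);pickle.dump(P,open(n+".pkl","wb"))
s=ctrl.state();print(s["ee_pos"].round(4),s["q"].round(2))
E
python3 -m handwheel '0.012 0 0.022 0; 0.012 0 0.022 0; 0.012 0 0.022 0;0 0 0 0'; python3 snap.py A
python3 -m handwheel '0 0 -0.045 0; 0 0 -0.045 0; 0 0 -0.045 0;-0.005 0 -0.015 0; 0 0 0 0';python3 snap.py B
python3 - <<'E'
import cv2,numpy as np
a=cv2.imread("pics/A.png")[:240];b=cv2.imread("pics/B.png")[:240]
cv2.imwrite("pics/AB.png",np.vstack([cv2.resize(a,(800,300)),cv2.resize(b,(800,300))]))
E
```

```text
t: 6.95
ee_pos: [0.5654, 0.0607, 0.2417]
tool_rot: [-1.251, 1.126, -1.163]
contact_force: [-0.5, 0.5, -2.1]
gripper_width: 0.554
[0.5646 0.0612 0.2418] [ 0.15  0.45 -0.51  1.73  0.28  1.02 -0.38]
t: 7.62
ee_pos: [0.4079, 0.0516, 0.239]
tool_rot: [-1.252, 1.126, -1.164]
contact_force: [0.1, -0.2, -1.5]
gripper_width: 0.558
[0.4084 0.0515 0.239 ] [ 0.22  0.2  -0.57  2.1   0.17  0.87 -0.36]
```

View pics/AB.png

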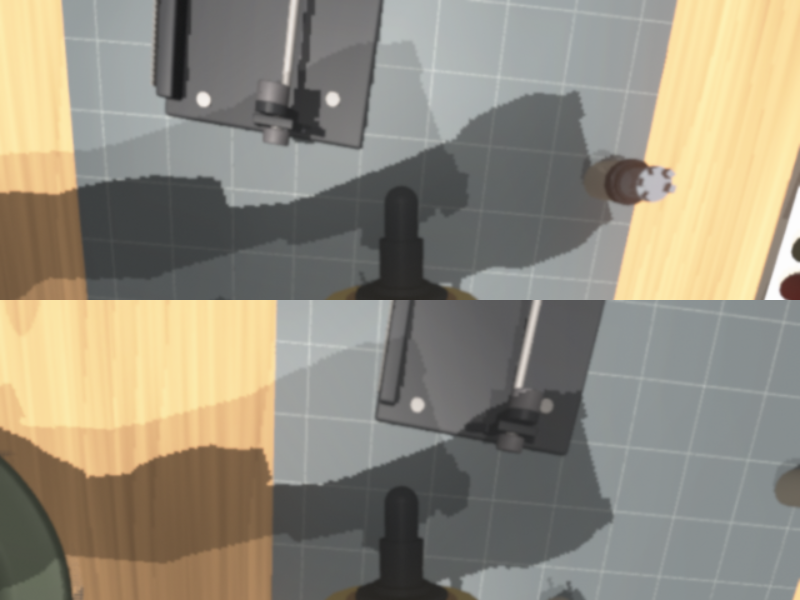

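```bash
cat > disp.py <<'E'
from h import *
import pickle
def load(n): return pickle.load(open(n+".pkl","rb"))
E
python3 - <<'E'
from disp import *
C={"A":[(132.8,92),(288.8,117.8)],"B":[(300.8,96.3),(453.6,123.5)]}
out=[];cs=[]
for n in C:
    P=load(n);p,q=[onz(P,np.array(u),.010) for u in C[n]]
    d=(q-p);L=np.linalg.norm(d);ex=d/L;ey=np.array([-ex[1],ex[0],0])
    mid=(p+q)/2; o=mid+ex*.020+ey*.082; o[2]=0
    print(n,L,p.round(4),q.round(4),"heading x",np.degrees(np.arctan2(ex[1],ex[0])),"origin",o)
    cs.append((o,np.arctan2(ex[1],ex[0])))
o=(cs[0][0]+cs[1][0])/2;th=(cs[0][1]+cs[1][1])/2
np.savez("disp0.npz",o=o,th=th)
ex=np.array([np.cos(th),np.sin(th),0]);ey=np.array([-ex[1],ex[0],0]);ez=np.array([0,0,1.])
t=np.linspace(0,2*np.pi,40)
ims=[]
for n,(x0,y0) in {"A":(150,40),"B":(350,40)}.items():
    P=load(n);im=P["img"].astype(float);im=np.clip((im/255)**.55*255,0,255).astype(np.uint8)
    S=4;w=cv2.resize(im[y0:y0+100,x0:x0+130] if 0 else im[y0:y0+90,x0:x0+100],None,fx=S,fy=S,interpolation=cv2.INTER_CUBIC)
    w2=w.copy()
    for h,c in((.045,(255,128,0)),(.0585,(0,255,0)),(.072,(0,0,255))):
        for yy in(-.053,-.071):
            X=[o+ex*.01*np.cos(a)+ey*yy+ez*(h+.01*np.sin(a)) for a in t]
            u=((proj(P,X)-[x0,y0]+.5)*S-.5).astype(int);cv2.polylines(w2,[u],False,c,1)
    ims.append(np.vstack([w,w2][:1]+[w2])[:720])
c=np.hstack(ims);print(c.shape);cv2.imwrite("pics/ov.png",cv2.resize(c,None,fx=.83,fy=.83) if c.shape[0]>600 else c)
E
```

```text
A 0.1475574304803531 [0.3848 0.1516 0.01  ] [0.532  0.1408 0.01  ] heading x -4.197399562261113 origin [0.48431741 0.2265032  0.        ]
B 0.14746275952108598 [0.3843 0.1514 0.01  ] [0.5314 0.1405 0.01  ] heading x -4.267653655598064 origin [0.48388616 0.22624621 0.        ]
(720, 800, 3)
```

View pics/ov.png

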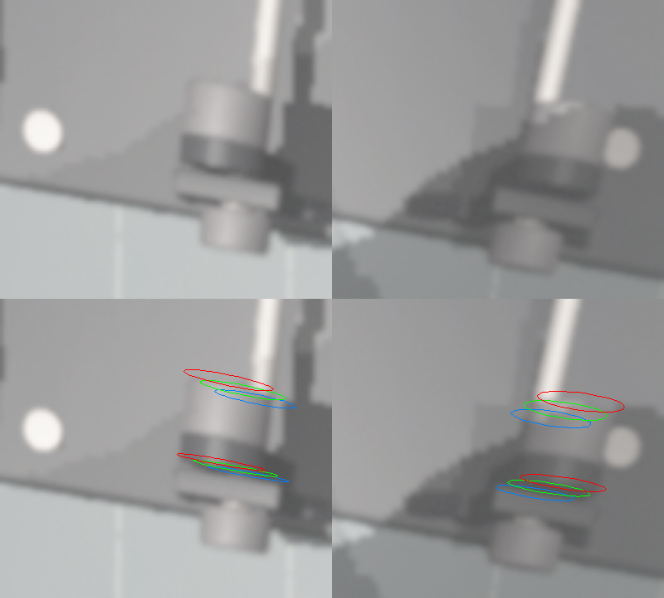

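```bash
python3 -m handwheel '0 0.035 0 0; 0 0.035 0 0; 0 0.03 0 0; 0.002 0 0.01 0; 0 0 0 0'; python3 snap.py C
python3 -m handwheel '0 0 0.045 0; 0 0 0.045 0; 0 0 0.03 0; 0 0 0.02 0; 0 0 0 0';python3 snap.py D
python3 - <<'E'
from disp import *
d=np.load("disp0.npz");o=d["o"];th=float(d["th"])
ex=np.array([np.cos(th),np.sin(th),0]);ey=np.array([-ex[1],ex[0],0]);ez=np.array([0,0,1.])
ims=[]
for n in "CD":
    P=load(n);c=proj(P,[o-ey*.06+ez*.06])[0];x0,y0=[int(v) for v in c-[50,45]];y0=max(y0,0);x0=min(max(x0,0),540);print(n,x0,y0,c)
    im=(255*(P["img"]/255.)**.5).astype(np.uint8)
    w=cv2.resize(im[y0:y0+140,x0:x0+100],(400,560),interpolation=cv2.INTER_CUBIC);ims.append(w)
    p=P;r=np.array(p["tvec"])
    print("axis px at stub", )
cv2.imwrite("pics/cd.png",np.hstack(ims))
p,r=tool();P=load("D")
for L in(.061,.063,.065):print(L,proj(P,[p+r.apply([-L,-.016,0])]))
E
```

```text
t: 8.3
ee_pos: [0.4263, 0.0497, 0.1375]
tool_rot: [-1.247, 1.125, -1.164]
contact_force: [0.0, 0.7, -2.3]
gripper_width: 0.556
[0.4258 0.0496 0.1375] [ 0.14  0.39 -0.5   2.18  0.35  0.63 -0.53]
t: 8.98
ee_pos: [0.5719, 0.0614, 0.1463]
tool_rot: [-1.241, 1.122, -1.169]
contact_force: [-0.3, 0.6, -2.6]
gripper_width: 0.56
[0.5711 0.0613 0.1462] [ 0.11  0.57 -0.47  1.82  0.37  0.82 -0.46]
C 383 6 [433.66538601  51.58587704]
axis px at stub
D 115 7 [165.96633047  52.62162862]
axis px at stub
0.061 [[314.78432945 157.84321371]]
0.063 [[314.76422535 151.6736449 ]]
0.065 [[314.74405385 145.45587615]]
```

View pics/cd.png

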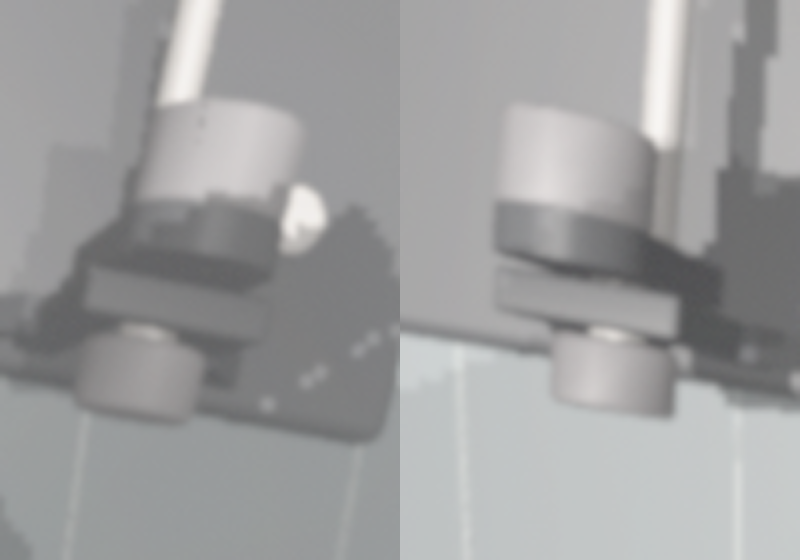

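```bash
python3 - <<'E'
from disp import *
d=np.load("disp0.npz");o=d["o"];th=float(d["th"])
C,D=load("C"),load("D")
# stub centre in D: dark columns
for n,P in(("C",C),("D",D)):
    g=cv2.cvtColor(P["img"],cv2.COLOR_BGR2GRAY)
    for row in(158,165,175): 
        x=np.arange(290,351);m=g[row,290:351];print(n,row,m[::4].tolist(),x[m<38].min(initial=999),x[m<38].max(initial=0))
uc=np.array([440.3,34.4]);ud=np.array([159.8,38.5])
ex=np.array([np.cos(th),np.sin(th),0]);ey=np.array([-ex[1],ex[0],0])
for b in(0,5):
    u1,u2=uc-[b,0],ud-[b,0]
    X=tri([(C,u1),(D,u2)]);e=[proj(P,[X])[0]-u for P,u in((C,u1),(D,u2))]
    print(b,X,"resid",np.round(e,2),"own",(X-o)@ex,(X-o)@ey)
print("f",C["camera_matrix"][0][0])
# rod heading: z unknown ~ .035; C rod pts, D rod pts
for nm,P,a,c in(("C",C,(383+201/4,6),(383+178/4,6+100/4)),("D",D,(115+267/4,7),(115+262/4,7+120/4))):
    A=onz(P,a,.036);B=onz(P,c,.036);v=A-B;print(nm,A,B,"rod heading",np.degrees(np.arctan2(v[1],v[0]))-90)
# heading from lateral shift C->D base edge
E
```

```text
C 158 [157, 160, 162, 165, 112, 48, 48, 52, 53, 48, 46, 68, 78, 77, 76, 75] 999 0
C 165 [138, 100, 78, 78, 73, 45, 48, 50, 52, 47, 45, 56, 76, 75, 74, 74] 999 0
C 175 [76, 77, 76, 76, 72, 44, 45, 48, 49, 47, 44, 59, 73, 73, 73, 73] 999 0
D 158 [79, 78, 78, 77, 75, 48, 48, 52, 52, 49, 46, 66, 73, 74, 74, 73] 999 0
D 165 [78, 77, 76, 76, 71, 45, 47, 49, 52, 47, 45, 58, 74, 73, 72, 72] 999 0
D 175 [76, 75, 75, 75, 71, 44, 45, 48, 49, 45, 43, 60, 80, 78, 78, 76] 999 0
0 [0.47949989 0.17249003 0.06836896] resid [[-0.15  1.29]
 [-0.23 -1.24]] own -0.0006124252769960683 -0.054077356630437244
5 [0.47689362 0.17223568 0.06846439] resid [[-0.14  1.23]
 [-0.22 -1.18]] own -0.003192811332303126 -0.054523361700019236
f 374.06787773442
C [0.48210229 0.19602427 0.036     ] [0.48081551 0.18253345 0.036     ] rod heading -5.448502946760996
D [0.48055711 0.19642364 0.036     ] [0.47974378 0.17987583 0.036     ] rod heading -2.813860193227299
```

```bash
python3 - <<'E'
from h import *
rows([.482,.2265,.10],-4.2,5)
E
```

```text
-0.0346 0.0083 -0.0152 0.0317; -0.0341 0.0083 -0.0162 0.0317; -0.0335 0.0083 -0.0173 0.0317; -0.0330 0.0083 -0.0184 0.0317; -0.0324 0.0083 -0.0194 0.0317; 
jaw now 4.9, turn -9.1 deg, dist 0.193 q7 -0.46
```

```bash
python3 -m handwheel '-0.037 0.004 -0.016 0.032; -0.036 0.006 -0.017 0.032; -0.035 0.008 -0.018 0.032; -0.034 0.01 -0.019 0.032; -0.03 0.01 -0.019 0.032; 0 0 0 0'; python3 - <<'E'
from h import *
rows([.482,.2265,.075],-4.2,2)
E
```

```text
t: 9.78
ee_pos: [0.4744, 0.2342, 0.1067]
tool_rot: [-1.157, 1.243, -1.292]
contact_force: [-0.2, 0.0, -1.0]
gripper_width: 0.557
0.0033 0.0160 0.0037 -0.0046; 0.0034 0.0160 0.0036 -0.0046; 
jaw now -4.7, turn 0.5 deg, dist 0.033 q7 -1.02
```

```bash
python3 -m handwheel '0.003 0.016 0.0035 -0.005; 0.003 0.014 0.003 -0.004; 0.001 0 0 0; 0 0 0 0'; python3 - <<'E'
from h import *
print(tool()[1].as_matrix().round(4).tolist(),ctrl.state()["contact_force"])
rows([.482,.2265,.07],-4.2,1)
E
```

```text
t: 10.28
ee_pos: [0.4824, 0.2227, 0.0755]
tool_rot: [-1.161, 1.237, -1.288]
contact_force: [0.4, 0.8, -3.0]
gripper_width: 0.557
[[-0.0759, 0.0279, 0.9967], [-0.997, -0.0148, -0.0755], [0.0126, -0.9995, 0.0289]] [ 0.4227758   0.81845702 -3.01362049]
-0.0038 0.0054 -0.0008 -0.0023; 
jaw now -4.3, turn 0.1 deg, dist 0.007 q7 -1.03
```

```bash
python3 -m handwheel '-0.004 0.003 0 0; 0 0.001 0 0'; for i in 1 2 3 4 5 6 7; do :; done; python3 -m handwheel '0 0.001 0 0'; python3 -m handwheel '0 0.001 0 0'; python3 -m handwheel '0 0.001 0 0'
```

```text
t: 10.52
ee_pos: [0.4832, 0.2269, 0.0716]
tool_rot: [-1.16, 1.237, -1.289]
contact_force: [-0.0, -0.1, -1.6]
gripper_width: 0.556
t: 10.65
ee_pos: [0.4833, 0.227, 0.0707]
tool_rot: [-1.16, 1.237, -1.288]
contact_force: [0.9, 0.1, -1.8]
gripper_width: 0.562
t: 10.78
ee_pos: [0.4833, 0.2271, 0.0697]
tool_rot: [-1.16, 1.237, -1.288]
contact_force: [-0.6, -0.9, -1.6]
gripper_width: 0.561
t: 10.9
ee_pos: [0.4833, 0.2271, 0.0687]
tool_rot: [-1.16, 1.237, -1.288]
contact_force: [0.2, -0.1, -1.4]
gripper_width: 0.556
```

```bash
for i in 1; do python3 -m handwheel '0 0.001 0 0'; python3 -m handwheel '0 0.001 0 0';python3 -m handwheel '0 0.001 0 0'; done | grep -E 'pos|force'
```

```text
ee_pos: [0.4834, 0.227, 0.0676]
contact_force: [0.5, 0.0, -1.8]
ee_pos: [0.4834, 0.227, 0.0666]
contact_force: [0.6, 0.2, -1.1]
ee_pos: [0.4835, 0.227, 0.0656]
contact_force: [-1.6, -1.2, 6.7]
```

```bash
python3 -m handwheel '0 -0.01 0 0; 0 -0.01 0 0; 0 -0.005 0 0'; cat > own.py <<'E'
from h import *
import sys
# own.py x y z_axis theta n  : spindle middle target in dispenser frame (mm), theta deg (stub to -x)
o=np.array([.482,.2265,0]);th=np.radians(-4.2)
ex=np.array([np.cos(th),np.sin(th),0]);ey=np.array([-ex[1],ex[0],0])
p,r=tool();M=p+r.apply([0,-.016,0]);d=M-o;z=r.as_matrix()[:,2];x=r.as_matrix()[:,0]
s=ctrl.state()
print("now own x %.1f y %.1f z %.1f theta %.1f pitch %.2f"%(d@ex*1e3,d@ey*1e3,M[2]*1e3,np.degrees(np.arctan2(z[1],z[0]))+4.2,np.degrees(x[2])), "F own x,y,z",(s["contact_force"]@np.array([ex,ey,[0,0,1]]).T).round(1),"w %.3f t %.2f"%(s["gripper_width"],s["t"]))
if len(sys.argv)>1:
    X,Y,Z,T,n=[float(v) for v in sys.argv[1:]]
    t=o+ex*X/1e3+ey*Y/1e3+np.array([0,0,Z/1e3])
    rows(p+t-M,T-4.2,int(n))
E
python3 own.py -17.3 10.9 90 18 4
```

```text
t: 11.65
ee_pos: [0.4827, 0.2275, 0.0923]
tool_rot: [-1.16, 1.237, -1.288]
contact_force: [-0.3, -0.2, -1.3]
gripper_width: 0.557
now own x 0.1 y 1.2 z 108.3 theta -0.1 pitch 0.68 F own x,y,z [-0.3 -0.2 -1.3] w 0.557 t 11.65
-0.0025 0.0044 -0.0045 -0.0791; -0.0028 0.0044 -0.0043 -0.0791; -0.0031 0.0044 -0.0040 -0.0791; -0.0035 0.0044 -0.0038 -0.0791; 
jaw now -4.3, turn 18.1 deg, dist 0.027 q7 -1.02
```

```bash
python3 -m handwheel '-0.003 0.0 -0.0045 -0.079; -0.003 0.004 -0.004 -0.079; -0.003 0.004 -0.004 -0.079; -0.0035 0.004 -0.004 -0.079; 0 0.004 0 0'; python3 own.py -17.3 10.9 67 18 1
```

```text
t: 12.28
ee_pos: [0.4668, 0.2393, 0.0779]
tool_rot: [-1.306, 0.995, -1.051]
contact_force: [0.8, 0.0, -2.6]
gripper_width: 0.56
now own x -16.7 y 11.9 z 93.9 theta 18.4 pitch 1.18 F own x,y,z [ 0.8  0.1 -2.6] w 0.560 t 12.28
0.0002 0.0269 -0.0017 0.0077; 
jaw now 14.2, turn -0.4 deg, dist 0.027 q7 -0.82
```

```bash
python3 -m handwheel '0 0.012 0 0; 0 0.011 -0.001 0.007; 0 0.005 0 0; 0 0 0 0'; python3 own.py -17.3 -1 66 18 2;  python3 - <<'E'
from h import *
P=ctrl.get_image("side");Q=ctrl.get_image("scene")
cv2.imwrite("pics/s2.png",np.hstack([cv2.resize(P["img"][160:235,220:320],(400,300),interpolation=2),cv2.resize(Q["img"][140:215,280:380],(400,300),interpolation=2)]))
E
```

```text
t: 12.78
ee_pos: [0.4669, 0.2381, 0.0476]
tool_rot: [-1.302, 1.004, -1.06]
contact_force: [0.3, 0.3, -1.6]
gripper_width: 0.557
now own x -16.4 y 10.7 z 63.6 theta 17.7 pitch 1.19 F own x,y,z [ 0.3  0.3 -1.6] w 0.557 t 12.78
0.0055 -0.0012 -0.0022 -0.0022; 0.0054 -0.0012 -0.0022 -0.0022; 
jaw now 13.5, turn 0.3 deg, dist 0.012 q7 -0.86
```

View pics/s2.png

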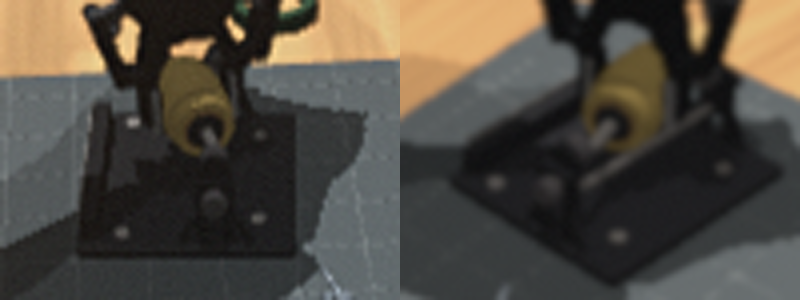

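The pin nose sits just in front of the -y cup, in line with it: side crop (215,145), with the cup below at (210,180). Insert now, watching the force.

```bash
python3 -m handwheel '0 -0.002 -0.001 0; 0.004 -0.0005 -0.0012 0'; python3 own.py;  python3 -m handwheel '0.003 0 -0.001 0'; python3 own.py; python3 -m handwheel '0.003 0 -0.001 0'; python3 own.py -17.3 -4 66 18 2
```

```text
t: 13.12
ee_pos: [0.466, 0.2341, 0.0513]
tool_rot: [-1.301, 1.003, -1.06]
contact_force: [-0.1, -0.3, -1.9]
gripper_width: 0.553
now own x -17.0 y 6.6 z 67.3 theta 17.8 pitch 1.16 F own x,y,z [-0.  -0.3 -1.9] w 0.553 t 13.12
t: 13.25
ee_pos: [0.4658, 0.2306, 0.0515]
tool_rot: [-1.301, 1.003, -1.06]
contact_force: [-0.7, -0.2, -1.6]
gripper_width: 0.559
now own x -17.0 y 3.0 z 67.5 theta 17.8 pitch 1.17 F own x,y,z [-0.7 -0.2 -1.6] w 0.559 t 13.25
t: 13.38
ee_pos: [0.4656, 0.2271, 0.0517]
tool_rot: [-1.3, 1.003, -1.06]
contact_force: [0.9, 0.1, -2.6]
gripper_width: 0.558
now own x -17.0 y -0.4 z 67.7 theta 17.7 pitch 1.17 F own x,y,z [ 0.9  0.2 -2.6] w 0.558 t 13.38
0.0016 0.0008 -0.0007 -0.0022; 0.0016 0.0008 -0.0007 -0.0022; 
jaw now 13.5, turn 0.3 deg, dist 0.004 q7 -0.85
```

```bash
python3 -m handwheel '0.001 0.0012 -0.0004 0'; python3 own.py;  python3 -m handwheel '0.003 0.0008 0 0'; python3 own.py; python3 -m handwheel '0.003 0.0004 0 0'; python3 own.py
```

```text
t: 13.5
ee_pos: [0.4656, 0.2256, 0.0505]
tool_rot: [-1.3, 1.003, -1.061]
contact_force: [0.3, 0.2, -2.1]
gripper_width: 0.554
now own x -16.9 y -1.9 z 66.5 theta 17.7 pitch 1.17 F own x,y,z [ 0.3  0.2 -2.1] w 0.554 t 13.50
t: 13.62
ee_pos: [0.4663, 0.2229, 0.0497]
tool_rot: [-1.3, 1.003, -1.06]
contact_force: [-1.0, 3.0, -1.2]
gripper_width: 0.555
now own x -16.0 y -4.6 z 65.7 theta 17.7 pitch 1.14 F own x,y,z [-1.2  2.9 -1.2] w 0.555 t 13.62
t: 13.75
ee_pos: [0.467, 0.2204, 0.0494]
tool_rot: [-1.299, 1.003, -1.059]
contact_force: [-1.7, 4.7, 0.6]
gripper_width: 0.559
now own x -15.1 y -7.0 z 65.4 theta 17.8 pitch 1.10 F own x,y,z [-2.   4.6  0.6] w 0.559 t 13.75
```

```bash
python3 -m handwheel '0.004 0 0 0; 0.004 0 0 0'; python3 own.py;  python3 -m handwheel '0.003 -0.0002 0 0'; python3 own.py
```

```text
t: 14.0
ee_pos: [0.4686, 0.214, 0.0497]
tool_rot: [-1.298, 1.003, -1.057]
contact_force: [-3.2, 6.5, 0.7]
gripper_width: 0.558
now own x -13.0 y -13.4 z 65.7 theta 17.8 pitch 0.97 F own x,y,z [-3.6  6.2  0.7] w 0.558 t 14.00
t: 14.12
ee_pos: [0.4691, 0.2119, 0.05]
tool_rot: [-1.297, 1.003, -1.055]
contact_force: [-3.8, 8.5, -0.9]
gripper_width: 0.552
now own x -12.3 y -15.4 z 66.0 theta 17.9 pitch 0.88 F own x,y,z [-4.4  8.2 -0.9] w 0.552 t 14.12
```

```bash
python3 -m handwheel '0.0028 0 0 0'; python3 own.py;  python3 -m handwheel '0.0015 0 0 0'; python3 own.py 0 -17.0 66.5 0 5
```

```text
t: 14.25
ee_pos: [0.4695, 0.2103, 0.0501]
tool_rot: [-1.296, 1.003, -1.054]
contact_force: [-4.4, 7.7, -1.0]
gripper_width: 0.554
now own x -11.8 y -17.0 z 66.1 theta 17.9 pitch 0.78 F own x,y,z [-4.9  7.4 -1. ] w 0.554 t 14.25
t: 14.38
ee_pos: [0.4695, 0.21, 0.0502]
tool_rot: [-1.295, 1.003, -1.052]
contact_force: [-4.3, 8.8, -0.6]
gripper_width: 0.554
now own x -11.7 y -17.4 z 66.2 theta 18.0 pitch 0.68 F own x,y,z [-4.9  8.4 -0.6] w 0.554 t 14.38
0.0007 0.0000 0.0023 0.0628; 0.0005 0.0000 0.0023 0.0628; 0.0004 0.0000 0.0023 0.0628; 0.0002 0.0000 0.0023 0.0628; 0.0001 0.0000 0.0024 0.0628; 
jaw now 13.8, turn -18.0 deg, dist 0.012 q7 -0.81
```

```bash
python3 -m handwheel '0.003 0 0 0'; python3 own.py;  python3 -m handwheel '0.003 0 0.0005 0.02'; python3 own.py
```

```text
t: 14.5
ee_pos: [0.4699, 0.2084, 0.0503]
tool_rot: [-1.294, 1.003, -1.049]
contact_force: [-3.9, 10.0, -0.9]
gripper_width: 0.558
now own x -11.3 y -18.9 z 66.3 theta 18.1 pitch 0.57 F own x,y,z [-4.7  9.7 -0.9] w 0.558 t 14.50
t: 14.62
ee_pos: [0.4708, 0.2076, 0.0505]
tool_rot: [-1.283, 1.018, -1.061]
contact_force: [-5.3, 16.5, -2.7]
gripper_width: 0.556
now own x -10.3 y -19.7 z 66.5 theta 17.0 pitch 0.35 F own x,y,z [-6.5 16.  -2.7] w 0.556 t 14.62
```

```bash
python3 -m handwheel '-0.0005 0 0.0028 0.075; 0.001 0 0.0027 0.075'; python3 own.py 0 -16.3 66.5 0 2
```

```text
t: 14.88
ee_pos: [0.4768, 0.2115, 0.0513]
tool_rot: [-1.211, 1.133, -1.169]
contact_force: [1.7, 9.4, -0.0]
gripper_width: 0.559
now own x -4.6 y -15.5 z 67.2 theta 8.3 pitch -0.25 F own x,y,z [ 1.   9.5 -0. ] w 0.559 t 14.88
0.0007 0.0005 0.0022 0.0724; 0.0006 0.0005 0.0023 0.0724; 
jaw now 4.1, turn -8.3 deg, dist 0.005 q7 -0.93
```

```bash
python3 -m handwheel '0.0015 0.0005 0.0022 0.072; 0.0015 0.0005 0.0021 0.072'; python3 own.py 0 -16 66.8 0 1; python3 snap.py E; python3 - <<'E'
from disp import *
P=load("E");im=(255*(P["img"]/255.)**.6).astype(np.uint8)
cv2.imwrite("pics/E1.png",cv2.resize(im[90:270,200:440],(800,600),interpolation=2))
p,r=tool()
print(proj(P,[p+r.apply([-L,-.016,0]) for L in(.063,.045)]))
E
```

```text
t: 15.12
ee_pos: [0.4831, 0.212, 0.0514]
tool_rot: [-1.133, 1.241, -1.272]
contact_force: [2.1, 8.8, 1.4]
gripper_width: 0.558
now own x 1.5 y -14.6 z 67.4 theta -0.1 pitch -0.90 F own x,y,z [1.4 9.  1.4] w 0.558 t 15.12
0.0014 0.0005 -0.0015 -0.0018; 
jaw now -4.3, turn 0.1 deg, dist 0.002 q7 -1.03
[0.4834 0.212  0.0514] [-0.26  0.65 -0.36  2.01  0.46  0.53 -1.03]
[[319.34536414 152.03786976]
 [319.13132105 205.87882284]]
```

View pics/E1.png

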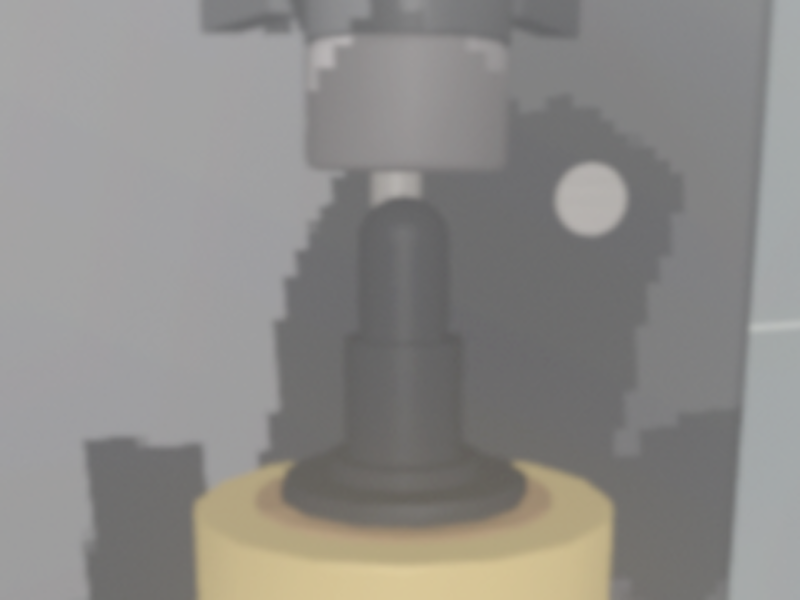

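The stub nose at (403,200) is centred under the +y cup mouth, which spans x 306-508, centre 407. There is a gap of about 4 mm. Ease it in.

```bash
python3 -m handwheel '0 0.001 0 0; -0.003 0.0008 0 0'; python3 own.py;  python3 -m handwheel '-0.003 0 0 0'; python3 own.py;python3 -m handwheel '-0.003 0 0 0'; python3 own.py
```

```text
t: 15.42
ee_pos: [0.4844, 0.2176, 0.0506]
tool_rot: [-1.127, 1.244, -1.272]
contact_force: [-4.4, 7.5, 5.1]
gripper_width: 0.557
now own x 2.4 y -9.0 z 66.5 theta -0.3 pitch -1.16 F own x,y,z [-4.9  7.1  5.1] w 0.557 t 15.43
t: 15.55
ee_pos: [0.4846, 0.2216, 0.0509]
tool_rot: [-1.126, 1.244, -1.271]
contact_force: [-3.8, 5.1, 4.6]
gripper_width: 0.553
now own x 2.3 y -5.1 z 66.9 theta -0.3 pitch -1.23 F own x,y,z [-4.2  4.8  4.6] w 0.553 t 15.55
t: 15.68
ee_pos: [0.4846, 0.2233, 0.0509]
tool_rot: [-1.128, 1.244, -1.273]
contact_force: [-3.2, -15.9, 7.5]
gripper_width: 0.553
now own x 2.2 y -3.3 z 66.9 theta -0.3 pitch -1.10 F own x,y,z [ -2.  -16.1   7.5] w 0.553 t 15.68
```

```bash
python3 -m handwheel '0.0005 -0.0005 -0.0008 0; 0 -0.0003 -0.0004 0'; python3 own.py; python3 -m handwheel '0 0 0 0; 0 0 0 0; 0 0 0 0; 0 0 0 0' 0.85; python3 own.py; python3 snap.py F; python3 - <<'E'
from disp import *
P=load("F");im=(255*(P["img"]/255.)**.6).astype(np.uint8)
cv2.imwrite("pics/F1.png",cv2.resize(im[60:420,80:560],(800,600),interpolation=2))
E
```

```text
t: 15.92
ee_pos: [0.4839, 0.2227, 0.0518]
tool_rot: [-1.127, 1.243, -1.273]
contact_force: [1.9, 1.9, -1.8]
gripper_width: 0.554
now own x 1.5 y -3.9 z 67.8 theta -0.3 pitch -1.11 F own x,y,z [ 1.7  2.  -1.8] w 0.554 t 15.93
t: 16.42
ee_pos: [0.4837, 0.2222, 0.0516]
tool_rot: [-1.128, 1.244, -1.273]
contact_force: [0.1, 0.4, -0.9]
gripper_width: 0.851
now own x 1.4 y -4.5 z 67.6 theta -0.3 pitch -1.07 F own x,y,z [ 0.1  0.4 -0.9] w 0.851 t 16.43
[0.4837 0.2222 0.0516] [-0.28  0.65 -0.36  2.    0.46  0.53 -1.04]
```

View pics/F1.png

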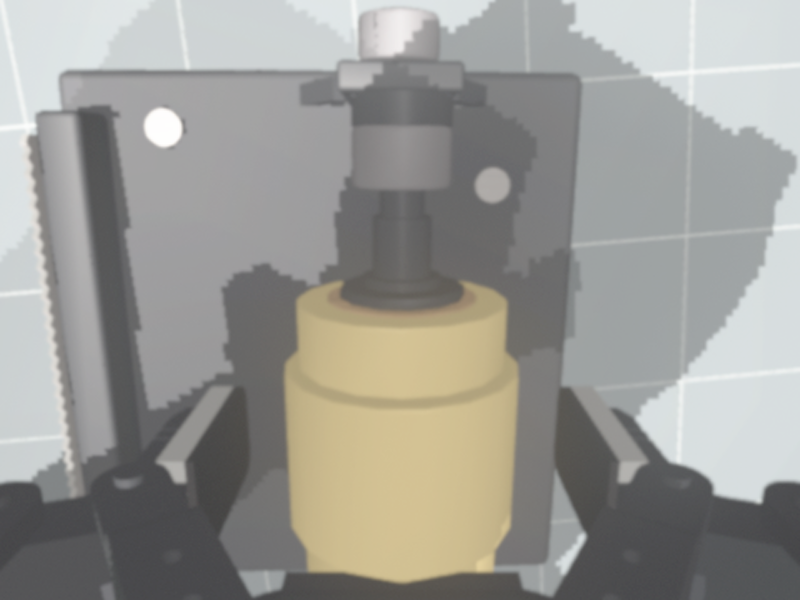

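The stub is in the +y cup, with about 6 mm of thin rod showing between the mouth (y 188) and the shoulder (y 215), as it should when home. The jaws are clear on both sides, so lift off and check both ends.

```bash
python3 -m handwheel '0 -0.02 0 0; 0 -0.04 0 0; 0 -0.05 0 0; 0 -0.05 0 0; 0.04 -0.02 0 0;0.05 0 0 0;0.05 0 0 0; 0 0 0 0' 1; python3 snap.py G; python3 - <<'E'
from disp import *
P=load("G");Q=ctrl.get_image("side");Q2=ctrl.get_image("scene")
f=lambda im:(255*(im/255.)**.6).astype(np.uint8)
a=cv2.resize(f(P["img"]),(400,300));
b=cv2.resize(f(Q["img"][160:235,220:320]),(400,300),interpolation=2);c=cv2.resize(f(Q2["img"][140:215,280:380]),(400,300),interpolation=2);d=cv2.resize(f(P["img"][:180,200:440]),(400,300),interpolation=2)
cv2.imwrite("pics/G1.png",np.vstack([np.hstack([a,d]),np.hstack([b,c])]))
E
```

```text
t: 17.48
ee_pos: [0.4642, 0.076, 0.2349]
tool_rot: [-1.129, 1.241, -1.273]
contact_force: [-0.1, 1.0, -0.3]
gripper_width: 0.998
[0.4644 0.0779 0.235 ] [ 0.13  0.28 -0.5   2.    0.18  0.85 -0.54]
```

View pics/G1.png

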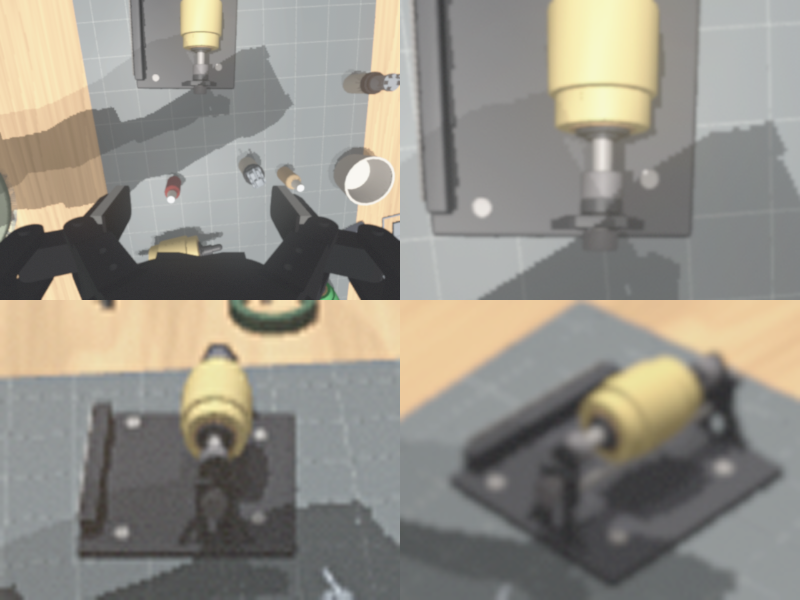

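The spindle hangs level between both cups: the pin enters the near cup at (602,175), and the stub was seen in the far cup. The bystanders look upright and undisturbed, and the robot is clear.

```bash
python3 -c "
from bench import ctrl
print(ctrl.close_job(),ctrl.state()['t'])"
```

```text
the job is handed in; nothing more can be done
the job is handed in; nothing more can be done
```

The small cream spindle is back in the dispenser with both ends in their cups, the stub in the +y cup and the pin in the −y cup. The job was handed in at about 17.5 s of the 51 s allowed.

- **How it went:** I found the axle height, about 67 mm, by resting both rods lightly on the cup tubes. The pin went into the −y cup at about 18° yaw. I pressed it in until it bottomed, swung the spindle into line and eased the stub into the +y cup.
- **Seating check:** the stub met a hard stop (16 N) at the reading expected for fully home, and I backed that force off before opening the gripper. After release, the pictures show the spindle level with both ends in the cups. The highest contact force in any reading was about 18 N.
- **What disagreed:** the wrist camera read about 1.8 mm off sideways, which I corrected using the held spindle. It also put the axle height at 68.4 mm, so I used the touch result instead.
- **Less certain:** the pin end's full depth was inferred from the stub's stop and the last pictures, not measured separately. The bystanders in those pictures looked undisturbed; I did not measure them.

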